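Turn the draining carousel and hang the parts basket

ROBOT

A 6-joint arm with a two-finger parallel gripper is mounted at the origin on the work surface. World frame = base frame: x ahead of the robot, y to its left, z up, the work surface at z = 0. Lengths are in m, angles in rad, forces in N, time in s.
With the tool pointing down it reaches from about 0.325 to 0.9 m from the base axis. Payload 3.5 kg.
Tool frame: the origin (TCP) lies midway between the tips of the shut fingers; the grasp point (between the pads) lies 19 mm behind it; x points along the fingers, y is the direction in which the jaws open and shut, and the axes are right-handed (so a half turn about x gives the same grasp; the last joint's range is limited). The gripper opens to 85 mm and grips with 20 to 120 N. Pads are 22 mm wide; open, the fingers measure 114 mm over their backs; the gripper's body (76 mm by 85 mm) begins 54 mm behind the grasp point. The pads swing forward as they close: fully open they stand 13 mm farther back than shut.
Start: joints at [1.169, 0.276, -0.026, 1.268, 0, 1.467], TCP at [0.184, 0.597, 0.231] pointing down, gripper open.
Joint ranges: [-3.12, 3.12], [-0.85, 1.88], [-1.08, 1.24], [-1.95, 2.15], [-1.57, 1.53], [-3.14, 3.14]. Speed limits (rad/s): [2.57, 2.57, 3.14, 3.14, 3.14, 3.14].

INTERFACE

Orientations are given as a unit quaternion [x, y, z, w].
In Python, from bench import r, eyes gives the robot as it stands. The module is installed in compiled form; this text tells all that it offers.
- The arm moves only by the tool servo_tool, never from a script. Its argument "increments" is a list of rows, each a list of 7 numbers: the shift along the tool's x, y, z in m, then the turn, a rotation vector about the tool's x, y, z in rad, then the opening, from 0 (shut) to 1 (fully open). A call has 1 to 12 rows; each row shifts and turns the commanded pose from where the row before left it, along the tool's axes as they then stand; what a row does not reach is not made up. A row lasts 1/8 s, in which the tool goes at most 62.5 mm and 10.7 degrees, less where a joint would pass 70% of its speed; a pose out of reach is approached as far as the arm can. A call is refused whole if a number of a shift passes 0.0625 or a number of a turn 0.188, either way. A call with a gripper value outside its range is refused whole. The fingers move at their own pace and stop on an object; the grip force is fixed at half the most. Time passes only in rows, so rows that do not move let the fingers close. It gives the time, the measured TCP pose, the force and the opening at its end, in the units of the state.
- r.read_state(): the state, without advancing time (a new reading comes with each control period).
- eyes.capture(name): name is "side" or "top"; returns a dict with "color" (480x640x3 uint8, red, green, blue), "vfov" (degrees; the focal length in pixels is half the picture's height over the tangent of half this angle, whatever the lens; pixels are square), "cx", "cy" (the principal point, pixels), "world_to_cam" (4x4, takes a point from world to camera coordinates). Camera axes: x right, y down, z forward; pixel columns grow to the right and rows downward; lengths in m; the calibration is good to about 2 mm. A picture is of the moment at which its call begins. There is no depth.
- r.job_done(): hands the job in, once; it reports no verdict.
The state is a dict: "time": time; "joints": joint angles; "qvel": joint speeds; "joint_efforts": joint torques, N m; "eef_pos": TCP position; "orientation": TCP orientation; "contact_force": force on the tool from outside, world axes, zero at the start; "ft_torque": the same for the moment, N m; "width": opening from 0.0 (shut) to 1.0 (fully open).
Only numpy, scipy, OpenCV 4.12 (cv2) and the standard library are available. Lean on these libraries where they do the work, as an engineer would, in place of code of your own. Each camera call takes 0.05 s, during which the arm holds its last target.

TASK

Gently turn the draining carousel counter-clockwise (seen from above) until it comes up against its stop with the empty hook in front, and leave it there. Then pick up the loose steel basket by the tab on its bail and hang it on that hook, the bail bar fully down in the seat just behind the upturned tip, so that it hangs upright and still with the carousel still at its stop. Keep every push on the rack, by hand or with the basket, below 30 N, do not tip the basket, and leave the other things on the bench where they are.

Things in the scene. Friction and masses are not known exactly. Their poses are not given: they have to be found in the camera images.
- rack: (All sizes in mm.) Turning part of the steel draining carousel. Origin on the upright turning axis, 150 above the table. Four equal level hooks, 90 deg apart; the EMPTY one points along this body's -x. The others carry two baskets and a polishing wheel, fixed to them, reaching 118 from the axis and up to 246 above the table. Base disc 140 across, column 24, hub 40 with a black ball on top, up to 238.
- hub (a point): Centre of the hub, on the turning axis, 190 above the table. A brake holds the carousel where it is left; turning takes 0.30 N m, about 3 N at the hooks. Turned COUNTER-CLOCKWISE from above, the empty hook comes from the robot's left or far side to the front, where it meets a hard stop. At the start it is 50 to 130 deg short of that stop.
- seat (a point): Centre of the floor of the empty hook's seat, 89 from the axis, 200 above the table; turns with the rack, its -x points outward along the hook. The seat is a recess 12 long radially (83 to 95 from the axis), 8 deep below the bar's top, 10 wide, open at the sides; the hook's underside is 190 above the table there.
- hook_bar (a point): Top of the empty hook's plain bar, 65 from the axis, 208 above the table. The bar is 10 wide, 10 high, and runs level from the hub to 83 from the axis, where it steps down into the seat. Push its flank to turn the carousel. At the stop the hook points towards the robot's edge of the table (world -x) give or take 23 deg, differently each time: find the stop by feel. A small dark lug on the base's rim lies below it there.
- hook_tip (a point): Top of the empty hook's upturned tip, 99 from the axis, 218 above the table (18 above the seat's floor, 10 above the bar's top). It is 8 thick radially (95 to 103 from the axis) and 10 wide; its inner face bounds the seat.
- basket_tab (a point): Centre of the black grip tab on top of the loose steel basket (0.15 to 0.31 kg), 127 above its underside. Tab 12 thick along x, 24 wide along y, 36 high; z up. The basket is an open round cup 56 across, 45 high, standing on the table; flat uprights at y = +-29.5 carry a bail bar right below the tab. Half a turn makes no difference.
- basket_bar (a point): Centre of the basket's bail bar, 22 below the tab's centre, 105 above the basket's underside: 8 x 8 square, 62 long along y. The hook goes through the opening below this bar, which lies across the hook, down in its seat: this point is then 4 above the seat's floor, within 2 of its centre radially.
- brush: bystander: bench brush, yellow handle, black bristles, 260 long, lying flat; origin at its underside
- compound_bar: bystander: reddish-brown bar of polishing compound, 100 x 35 x 30; origin at its underside
- mop: bystander: grey cloth polishing wheel, 94 across, 21 thick, lying flat; origin at its underside
- pickle_jar: bystander: amber glass jar, 64 across, 60 high; origin at its underside
- mandrel: bystander: steel ring mandrel, a tapered rod 250 long and 26 thick at most, lying on two small wooden rests; origin at its underside
- dish: bystander: white ceramic dish, 90 across, 30 high; origin at its underside
There are look-alikes about, which are no part of the job. Of the things like the part that bears basket_tab, leave any that is turquoise; of the rest the larger one is meant.

How it is judged:
By the outcome, as a careful person would: the job done as asked, in the order asked, and still so for the second after the job is handed in, with the robot touching nothing.
It also fails if it takes over 72 s, if anything falls off the work surface, if the arm or the gripper's body presses on something with over 40 N, if the wrist force passes 120 N, or if a joint passes its speed limit or range.

## Working session

There is one attempt and no reset: what is moved stays moved. The work goes in short steps, Python scripts to look and compute and a tool call to move; the robot and the scene stay as the last step left them, time stands still between calls to the robot, and variables do not carry over. Pictures are saved under pics/ and viewed, and the job is handed in when it is done.

Besides the shell and the picture viewer there is one more tool, called as name(argument=value, ...), one argument or row to a line, values as JSON. servo_tool: Moves the arm, as the interface text tells. Its arguments: {"type":"object","properties":{"increments":{"type":"array"}},"required":["increments"]}

```bash
mkdir -p pics; cat > h.py <<'E'
import numpy as np,cv2,time
from bench import r,eyes
def cap(n,f):
    d=eyes.capture(n); cv2.imwrite('pics/'+f+'.png',d['color'][:,:,::-1]); np.savez(f+'.npz',**{k:np.array(v) for k,v in d.items()}); return d
def ray(d,u,v):
    f=240/np.tan(np.radians(float(d['vfov']))/2); T=np.array(d['world_to_cam'])
    R=T[:3,:3];o=-R.T@T[:3,3]; k=R.T@np.array([(u-d['cx'])/f,(v-d['cy'])/f,1]); return o,k
def onz(d,u,v,z):
    o,k=ray(d,u,v); return o+k*(z-o[2])/k[2]
def proj(d,p):
    f=240/np.tan(np.radians(float(d['vfov']))/2); T=np.array(d['world_to_cam']); c=T[:3,:3]@np.array(p)+T[:3,3]
    return np.array([d['cx']+f*c[0]/c[2],d['cy']+f*c[1]/c[2]])
def tri(d1,a,d2,b):
    o1,k1=ray(d1,*a);o2,k2=ray(d2,*b)
    s=np.linalg.lstsq(np.c_[k1,-k2],o2-o1,rcond=None)[0]; p,q=o1+k1*s[0],o2+k2*s[1]; return (p+q)/2,np.linalg.norm(p-q)
E
python3 - <<'E'
from h import *
for n in('top','side'):
    d=cap(n,n+'0');print(n,d['vfov'],d['cx'],d['cy'],np.round(d['world_to_cam'],3).tolist(), ray(d,320,240)[0])
print(r.read_state())
E
```

```text
top 43.333986016258955 311.6036757136297 235.14411890000252 [[0.01, -1.0, 0.008, -0.072], [-0.988, -0.011, -0.153, 0.545], [0.153, -0.006, -0.988, 1.697], [0.0, 0.0, 0.0, 1.0]] [ 0.27874408 -0.05474522  1.76080706]
side 42.2349740549753 320.59309711769066 244.43763704427536 [[0.946, -0.323, -0.002, -0.517], [-0.211, -0.614, -0.761, 0.184], [0.244, 0.72, -0.649, 1.381], [0.0, 0.0, 0.0, 1.0]] [ 0.19149172 -1.04852617  1.03563071]
{'time': 0.1, 'joints': array([ 1.16859969e+00,  2.77049131e-01, -2.77465314e-02,  1.26799185e+00,
        1.10788008e-05,  1.46739881e+00]), 'qvel': array([ 7.05670553e-04, -1.74530306e-03,  2.51391601e-03, -5.25686444e-04,
        4.26749299e-05, -5.86124546e-04]), 'joint_efforts': array([ 3.96788273e-04, -4.46709752e+01,  2.96128482e+01,  8.45845352e-03,
       -1.74091215e-04, -1.67803682e-05]), 'eef_pos': array([0.18371133, 0.59665499, 0.23027504]), 'orientation': array([ 0.1045682 ,  0.69940958, -0.10592948,  0.69904984]), 'contact_force': array([ 0.4811055 , -0.50357785, -0.15428548]), 'ft_torque': array([ 0.05160263, -0.04415681,  0.02677938]), 'width': 1.0018419549477746}
```

View pics/top0.png

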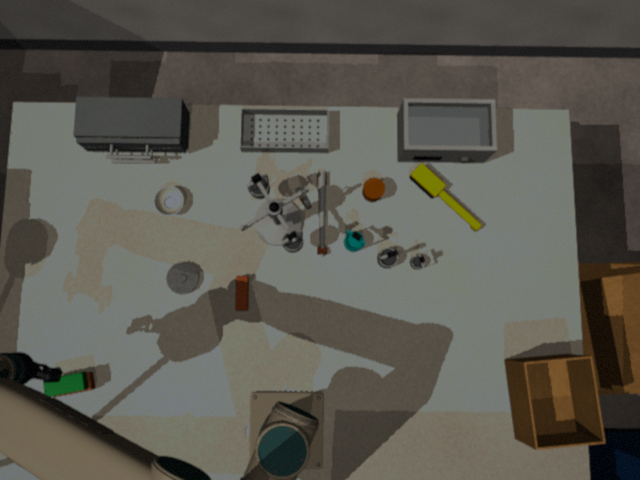

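View pics/side0.png

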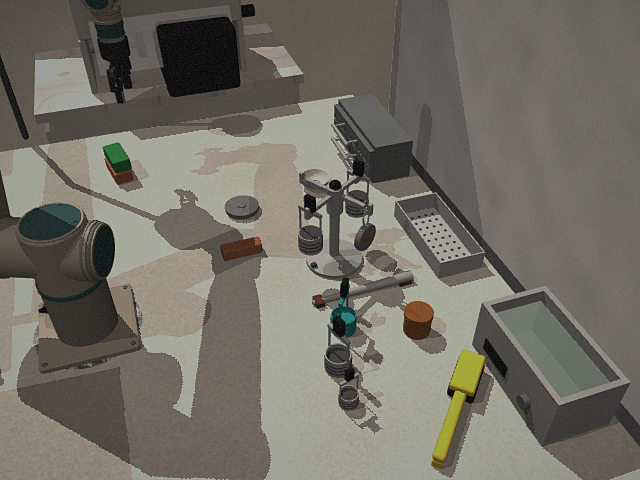

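```bash
python3 - <<'E'
import cv2
a=cv2.imread('pics/top0.png')[150:280,220:440];cv2.imwrite('pics/t0z.png',cv2.resize(a,None,fx=3.6,fy=3.6,interpolation=2))
a=cv2.imread('pics/side0.png')[140:420,280:460];cv2.imwrite('pics/s0z.png',cv2.resize(a,None,fx=2.1,fy=2.1,interpolation=2))
a=cv2.imread('pics/side0.png')[140:290,280:420];cv2.imwrite('pics/s0zz.png',cv2.resize(a,None,fx=4,fy=4,interpolation=2))
E
```

```text
(no output)
```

View pics/t0z.png

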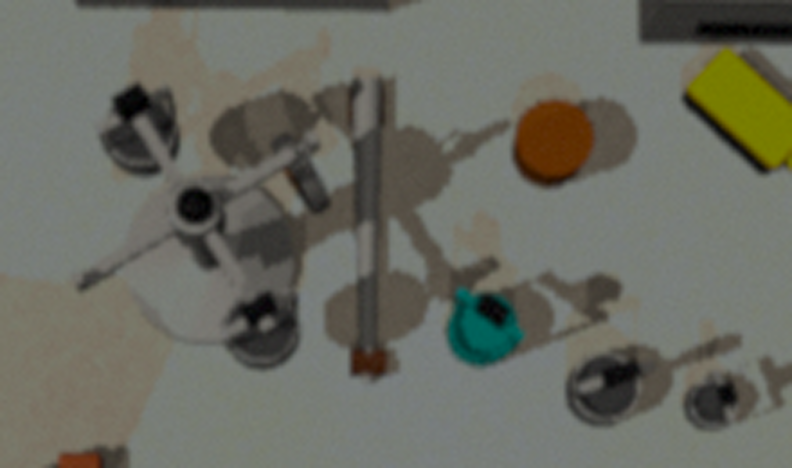

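View pics/s0z.png

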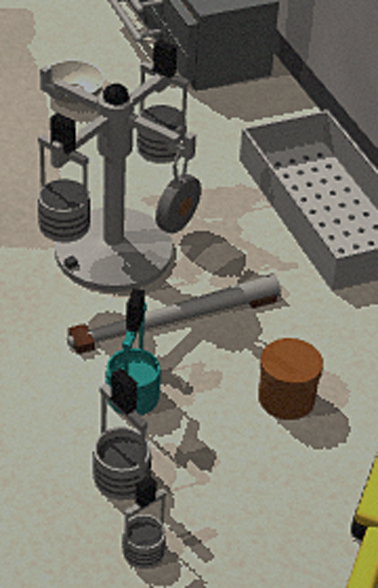

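View pics/s0zz.png

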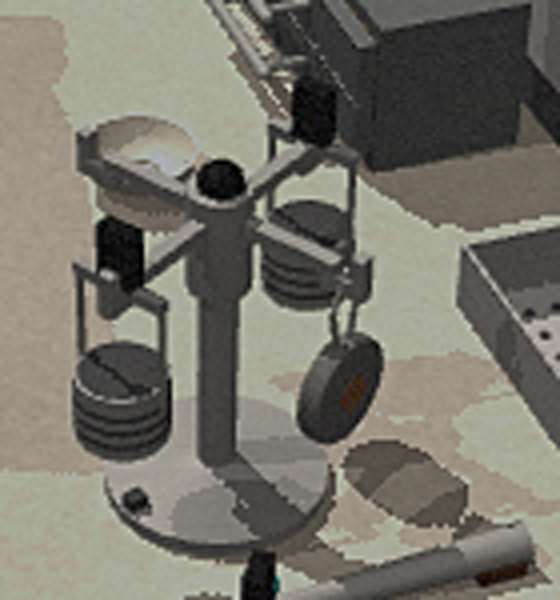

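```bash
python3 - <<'E'
from h import *
t=np.load('top0.npz');s=np.load('side0.npz')
Z=lambda u,v:(u/3.6+220,v/3.6+150)
def S(u,v):return (u/4+280,v/4+140)
print('ball',tri(t,Z(195,205),s,S(221,181)))
print('tip',tri(t,Z(80,284),s,S(84,135)))
b=onz(t,*Z(195,205),.228);tp=onz(t,*Z(82,283),.218)
print('ball',b,'tip',tp,np.hypot(*(tp-b)[:2]),np.degrees(np.arctan2(*(tp-b)[1::-1])))
L=onz(s,*S(134,503),.02);print('lug',L)
ax=onz(s,*S(221,181),.228);print('axis side',ax,onz(s,*S(217,470),.0))
print(np.hypot(*(L-b)[:2]),np.degrees(np.arctan2(*(L-b)[1::-1])))
# tab masks
for d,w,n in((t,(385,240,405,265),'t'),(s,(328,305,352,345),'s')):
    x0,y0,x1,y1=w; c=d['color'][y0:y1,x0:x1].astype(int); m=(c.max(2)<32).astype(np.uint8)
    nn,l,st,ce=cv2.connectedComponentsWithStats(m); 
    print(n,[(st[i].tolist(),ce[i]+[x0,y0]) for i in range(1,nn) if st[i][4]>10])
E
```

```text
ball (array([0.5913599 , 0.03251248, 0.22675189]), np.float64(0.003781850800630799))
tip (array([0.53513273, 0.11439033, 0.21784928]), np.float64(0.005361239027242397))
ball [0.58922536 0.03283834 0.228     ] tip [0.53318682 0.11343192 0.218     ] 0.09816130767845774 124.81175949119243
lug [0.53153963 0.00842321 0.02      ]
axis side [0.59272256 0.03088635 0.228     ] [0.59701393 0.04137447 0.        ]
0.06263977570325754 -157.05978917703078
t [([2, 11, 10, 7, 46], array([391.56521739, 253.65217391]))]
s [([5, 11, 12, 21, 176], array([338.67045455, 326.40909091]))]
```

```bash
python3 - <<'E'
import cv2
a=cv2.imread('pics/top0.png')[235:275,365:435];cv2.imwrite('pics/t0b.png',cv2.resize(a,None,fx=10,fy=10,interpolation=2))
a=cv2.imread('pics/side0.png')[300:420,300:380];cv2.imwrite('pics/s0b.png',cv2.resize(a,None,fx=5,fy=5,interpolation=2))
E
```

```text
(no output)
```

View pics/t0b.png

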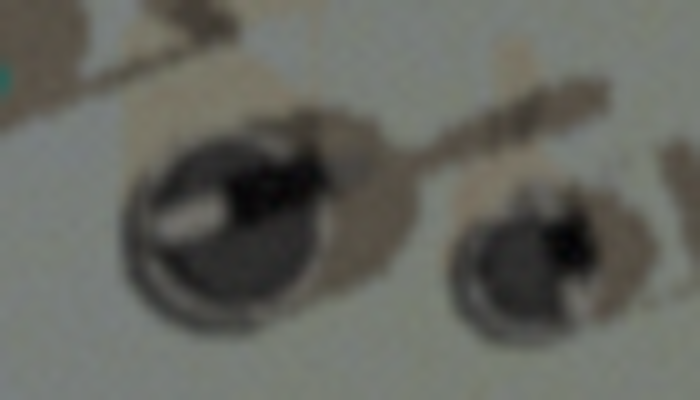

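View pics/s0b.png

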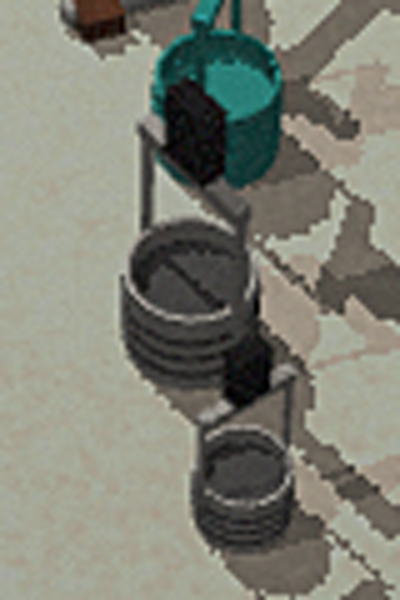

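```bash
cat >> h.py <<'E'
from scipy.spatial.transform import Rotation as Ro
def st(p=1):
    s=r.read_state(); R=Ro.from_quat(s['orientation']).as_matrix()
    if p: print('t',round(s['time'],2),'pos',np.round(s['eef_pos'],4),'x',np.round(R[:,0],3),'yaw_y',round(np.degrees(np.arctan2(R[1,1],R[0,1])),2),'yaw_z',round(np.degrees(np.arctan2(R[1,2],R[0,2])),2),'F',np.round(s['contact_force'],2),'w',round(s['width'],3),'j',np.round(s['joints'],2))
    return s,R
def go(tgt,yawy=None):
    s,R=st()
    d=R.T@(np.array(tgt)-s['eef_pos']); print('shift tool',np.round(d,4))
    if yawy is not None:
        c,si=np.cos(np.radians(yawy)),np.sin(np.radians(yawy)); y=np.array([c,si,0]);x=np.array([0,0,-1.]);G=np.c_[x,y,np.cross(x,y)]
        print('turn',np.round(Ro.from_matrix(R.T@G).as_rotvec(),4))
E
python3 - <<'E'
from h import *
t=np.load('top0.npz');s=np.load('side0.npz')
go([.585,.11,.3],35)
B=lambda u,v:(u/10+365,v/10+235)
S=lambda u,v:(u/5+300,v/5+300)
# tab top
print('tab tri',tri(t,B(280,180),s,S(195,118)))
print('bar ends left',tri(t,B(172,225),s,S(150,128)),onz(s,*S(150,128),.109))
print('right end side',onz(s,*S(242,212),.109))
print('tab side c',onz(s,338.67,326.41,.127))
print('basket rim t',onz(t,*B(230,222),.045), 'rim s',onz(s,*S(190,275),.045))
p=np.array([onz(t,*B(230,185),.145),onz(t,*B(322,158),.145)]);print('tab',p)
E
```

```text
t 0.1 pos [0.1837 0.5967 0.2303] x [-0.001 -0.002 -1.   ] yaw_y 72.88 yaw_z -17.12 F [ 0.48 -0.5  -0.15] w 1.002 j [ 1.17  0.28 -0.03  1.27  0.    1.47]
shift tool [-0.0692 -0.3471  0.5268]
turn [6.611e-01 4.000e-04 2.000e-03]
tab tri (array([ 0.48554808, -0.28672096,  0.13683235]), np.float64(0.0026947322870910745))
bar ends left (array([ 0.4764257 , -0.26096453,  0.10739785]), np.float64(0.0026554751106594157)) [ 0.47727906 -0.26241867  0.109     ]
right end side [ 0.49648992 -0.31500594  0.109     ]
tab side c [ 0.48701508 -0.28517071  0.127     ]
basket rim t [ 0.48357095 -0.28507808  0.045     ] rim s [ 0.48575862 -0.28861024  0.045     ]
tab [[ 0.48167564 -0.2717474   0.145     ]
 [ 0.48929229 -0.29667159  0.145     ]]
```

```bash
python3 - <<'E'
from h import *
go([.579,.109,.3],35)
E
```

```text
t 0.1 pos [0.1837 0.5967 0.2303] x [-0.001 -0.002 -1.   ] yaw_y 72.88 yaw_z -17.12 F [ 0.48 -0.5  -0.15] w 1.002 j [ 1.17  0.28 -0.03  1.27  0.    1.47]
shift tool [-0.0691 -0.3498  0.5213]
turn [6.611e-01 4.000e-04 2.000e-03]
```

servo_tool(
  increments=[
    [-0.012,-0.029,0.043,0,0,0,0],
    [-0.012,-0.029,0.043,0,0,0,0],
    [-0.012,-0.029,0.043,0,0,0,0],
    [-0.012,-0.029,0.043,0,0,0,0],
    [-0.012,-0.029,0.043,0,0,0,0],
    [-0.009,-0.029,0.043,0,0,0,0],
    [0,-0.029,0.043,0,0,0,0],
    [0,-0.029,0.043,0,0,0,0],
    [0,-0.029,0.043,0,0,0,0],
    [0,-0.029,0.043,0,0,0,0],
    [0,-0.029,0.043,0,0,0,0],
    [0,-0.029,0.043,0,0,0,0],
  ],
)

```text
time: 1.6
eef_pos: [0.5753, 0.1113, 0.2998]
orientation: [0.105, 0.7, -0.105, 0.699]
contact_force: [0.8, 0.9, -0.1]
width: 0.002
```

servo_tool(
  increments=[
    [0,0,0,0.165,0,0,0],
    [0,0,0,0.165,0,0,0],
    [0,0,0,0.165,0,0,0],
    [0,0,0,0.165,0,0,0],
    [0,0,0,0,0,0,0],
    [0,0,0,0,0,0,0],
  ],
)

```text
time: 2.35
eef_pos: [0.5745, 0.1128, 0.3]
orientation: [0.325, 0.628, -0.326, 0.628]
contact_force: [0.1, 0.4, 0.1]
width: 0.001
```

```bash
python3 - <<'E'
from h import *
go([.579,.109,.193],35)
d=cap('top','top1'); cv2.imwrite('pics/t1z.png',cv2.resize(cv2.imread('pics/top1.png')[130:290,190:390],None,fx=4,fy=3.6))
d=cap('side','side1'); cv2.imwrite('pics/s1z.png',cv2.resize(cv2.imread('pics/side1.png')[60:290,220:440],None,fx=2.6,fy=2.6))
E
```

```text
t 2.35 pos [0.5745 0.1128 0.3   ] x [-0.001 -0.    -1.   ] yaw_y 35.2 yaw_z -54.8 F [0.05 0.4  0.11] w 0.001 j [ 0.08  0.18 -0.01  1.39  0.    1.04]
shift tool [0.107  0.0015 0.0058]
turn [ 0.0035 -0.0003  0.0006]
```

View pics/s1z.png

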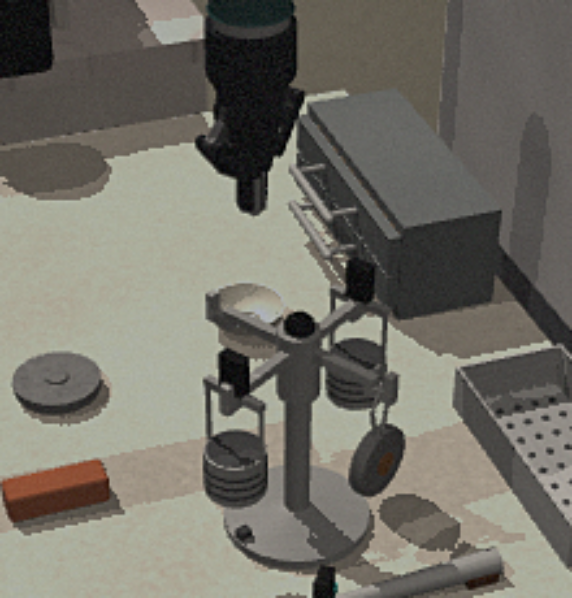

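The side view shows the shut fingers at crop (250,195), above the gap behind the empty hook, whose tip is at (212,305). I'll descend there.

servo_tool(
  increments=[
    [0.02,0.003,0.006,0,0,0,0],
    [0.03,0,0,0,0,0,0],
    [0.03,0,0,0,0,0,0],
    [0.02,0,0,0,0,0,0],
    [0.007,0,0,0,0,0,0],
    [0,0,0,0,0,0,0],
  ],
)

```text
time: 3.2
eef_pos: [0.5805, 0.1097, 0.1933]
orientation: [0.326, 0.628, -0.326, 0.627]
contact_force: [0.1, 0.3, 0.4]
width: -0.002
```

```bash
python3 - <<'E'
from h import *
st()
d=cap('top','top2'); cv2.imwrite('pics/t2z.png',cv2.resize(cv2.imread('pics/top2.png')[130:290,190:390],None,fx=4,fy=3.6))
d=cap('side','side2'); cv2.imwrite('pics/s2z.png',cv2.resize(cv2.imread('pics/side2.png')[120:290,260:410],None,fx=3.5,fy=3.5))
E
```

```text
t 3.2 pos [0.5805 0.1097 0.1933] x [-0. -0. -1.] yaw_y 35.09 yaw_z -54.91 F [0.1  0.29 0.41] w -0.002 j [ 0.08  0.24 -0.16  1.18  0.    1.04]
```

View pics/s2z.png

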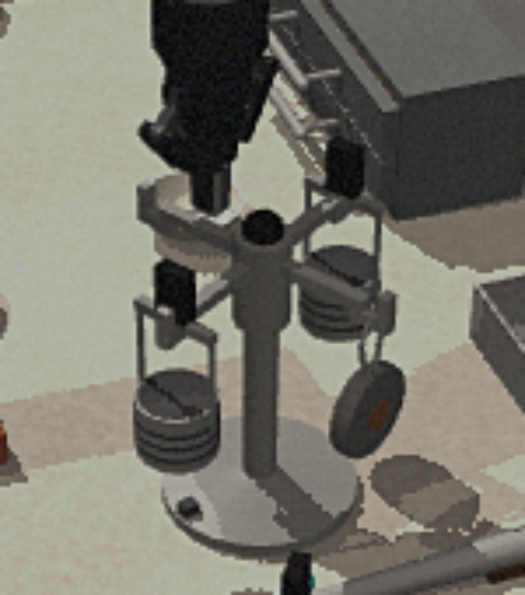

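servo_tool(
  increments=[
    [0,-0.004,0,0,0,0,0],
    [0,-0.004,0,0,0,0,0],
    [0,-0.003,0,0,0,0,0],
    [0,-0.002,0,0,0,0,0],
    [0,-0.002,0,0,0,0,0],
    [0,-0.002,0,0,0,0,0],
    [0,-0.002,0,0,0,0,0],
  ],
)

```text
time: 4.18
eef_pos: [0.5653, 0.0993, 0.1936]
orientation: [0.327, 0.627, -0.325, 0.627]
contact_force: [2.3, 4.4, 0.9]
width: 0.001
```

servo_tool(
  increments=[
    [0,-0.0037,-0.001,-0.052,0,0,0],
    [0,-0.0037,-0.001,-0.052,0,0,0],
    [0,-0.0037,-0.001,-0.052,0,0,0],
    [0,-0.0037,-0.001,-0.052,0,0,0],
    [0,-0.0037,-0.001,-0.052,0,0,0],
  ],
)

```text
time: 4.8
eef_pos: [0.5488, 0.0899, 0.1937]
orientation: [0.241, 0.664, -0.242, 0.666]
contact_force: [4.2, 2.9, -0.8]
width: 0.003
```

```bash
cat >> h.py <<'E'
def rel():
    s,R=st(); d=s['eef_pos'][:2]-np.array([.591,.032]); yw=np.arctan2(R[1,1],R[0,1]); th=yw+np.pi/2
    u=np.array([np.cos(th),np.sin(th)]);t=np.array([-u[1],u[0]]); F=s['contact_force'][:2]
    print('hook ang if flush',np.degrees(th),'rad',d@u,'tan',d@t,'F rad/tan',F@u,F@t)
E
python3 -c "
from h import *
rel()"
```

```text
t 4.8 pos [0.5488 0.0899 0.1937] x [ 0.002 -0.001 -1.   ] yaw_y 50.06 yaw_z -39.94 F [ 4.25  2.91 -0.81] w 0.003 j [ 0.05  0.18 -0.23  1.16 -0.    0.74]
hook ang if flush 140.06226127826616 rad 0.069483151428362 tan -0.017321447356169358 F rad/tan -1.38617526098773 -4.961281847077444
```

servo_tool(
  increments=[
    [0,-0.0037,-0.001,-0.052,0,0,0],
    [0,-0.0037,-0.001,-0.052,0,0,0],
    [0,-0.0037,-0.001,-0.052,0,0,0],
    [0,-0.0037,-0.001,-0.052,0,0,0],
    [0,-0.0037,-0.001,-0.052,0,0,0],
    [0,-0.0037,-0.001,-0.052,0,0,0],
    [0,-0.0037,-0.001,-0.052,0,0,0],
    [0,-0.0037,-0.001,-0.052,0,0,0],
    [0,-0.0037,-0.001,-0.052,0,0,0],
    [0,-0.0037,-0.001,-0.052,0,0,0],
  ],
)

```text
time: 6.05
eef_pos: [0.5233, 0.0621, 0.1937]
orientation: [0.063, 0.704, -0.062, 0.705]
contact_force: [3.0, 3.8, -0.6]
width: -0.002
```

```bash
python3 -c "
from h import *
rel()
d=cap('top','top3'); cv2.imwrite('pics/t3z.png',cv2.resize(cv2.imread('pics/top3.png')[130:290,190:390],None,fx=4,fy=3.6))
d=cap('side','side3'); cv2.imwrite('pics/s3z.png',cv2.resize(cv2.imread('pics/side3.png')[120:290,260:410],None,fx=3.5,fy=3.5))
"
```

```text
t 6.05 pos [0.5233 0.0621 0.1937] x [ 0.002  0.    -1.   ] yaw_y 79.87 yaw_z -10.13 F [ 2.97  3.76 -0.61] w -0.002 j [-0.    0.13 -0.29  1.15  0.    0.17]
hook ang if flush 169.8714517757075 rad 0.0719132473356714 tan -0.017706894518247366 F rad/tan -2.2672721648257066 -4.22192385399682
```

View pics/s3z.png

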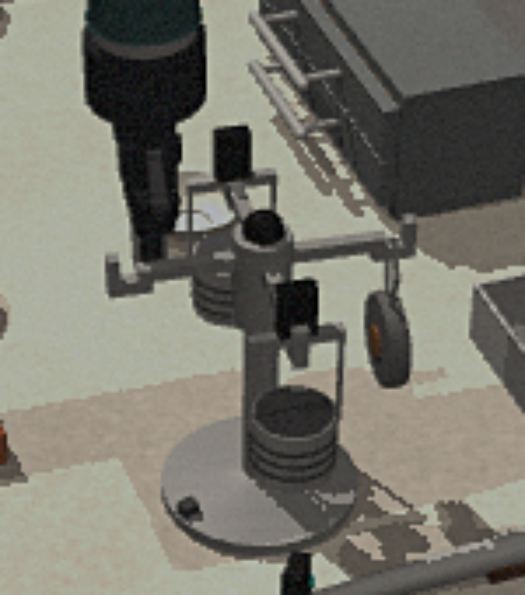

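servo_tool(
  increments=[
    [0,-0.0037,-0.001,-0.052,0,0,0],
    [0,-0.0037,-0.001,-0.052,0,0,0],
    [0,-0.0037,-0.001,-0.052,0,0,0],
    [0,-0.0037,-0.001,-0.052,0,0,0],
    [0,-0.0037,-0.001,-0.052,0,0,0],
    [0,-0.0037,-0.001,-0.052,0,0,0],
    [0,-0.0025,-0.0007,-0.035,0,0,0],
  ],
)

```text
time: 7.02
eef_pos: [0.5149, 0.0381, 0.1933]
orientation: [-0.059, 0.705, 0.06, 0.704]
contact_force: [2.4, 4.4, 0.7]
width: 0.002
```

```bash
python3 -c "
from h import *
rel()"
```

```text
t 7.03 pos [0.5149 0.0381 0.1933] x [-0.     0.001 -1.   ] yaw_y 99.67 yaw_z 9.67 F [2.4  4.39 0.68] w 0.002 j [-0.05  0.11 -0.31  1.15  0.   -0.22]
hook ang if flush 189.6724323825697 rad 0.07399525063338244 tan -0.018835364118578928 F rad/tan -3.099216247866434 -3.9265056912188943
```

Slow now: 1°/row, checking force every few rows.

servo_tool(
  increments=[
    [0,-0.0013,-0.0002,-0.018,0,0,0],
    [0,-0.0013,-0.0002,-0.018,0,0,0],
    [0,-0.0013,-0.0002,-0.018,0,0,0],
    [0,-0.0013,-0.0002,-0.018,0,0,0],
    [0,-0.0013,-0.0002,-0.018,0,0,0],
    [0,-0.0013,-0.0002,-0.018,0,0,0],
  ],
)

```text
time: 7.78
eef_pos: [0.5148, 0.0309, 0.1933]
orientation: [-0.097, 0.701, 0.099, 0.7]
contact_force: [-2.2, 9.3, 4.2]
width: 0.002
```

servo_tool(
  increments=[
    [0,-0.0013,-0.0002,-0.018,0,0,0],
    [0,-0.0013,-0.0002,-0.018,0,0,0],
  ],
)

```text
time: 8.02
eef_pos: [0.5144, 0.0307, 0.1933]
orientation: [-0.108, 0.699, 0.114, 0.698]
contact_force: [-3.9, 14.0, 6.2]
width: -0.002
```

servo_tool(
  increments=[
    [0,-0.0013,-0.0002,-0.018,0,0,0],
    [0,-0.0013,-0.0002,-0.018,0,0,0],
  ],
)

```text
time: 8.28
eef_pos: [0.5139, 0.0304, 0.1933]
orientation: [-0.118, 0.697, 0.129, 0.695]
contact_force: [-5.4, 21.6, 7.5]
width: 0.001
```

```bash
python3 -c "
from h import *
rel()
d=cap('side','side4'); cv2.imwrite('pics/s4z.png',cv2.resize(cv2.imread('pics/side4.png')[120:290,260:410],None,fx=3.5,fy=3.5))
"
```

```text
t 8.28 pos [0.5139 0.0304 0.1933] x [-0.005  0.014 -1.   ] yaw_y 110.17 yaw_z 20.17 F [-5.44 21.55  7.5 ] w 0.001 j [-0.07  0.11 -0.31  1.15  0.01 -0.43]
hook ang if flush 200.16749630975917 rad 0.07291495456916416 tan -0.025072705564085914 F rad/tan -2.3262892328762024 -22.1059754252111
```

View pics/s4z.png

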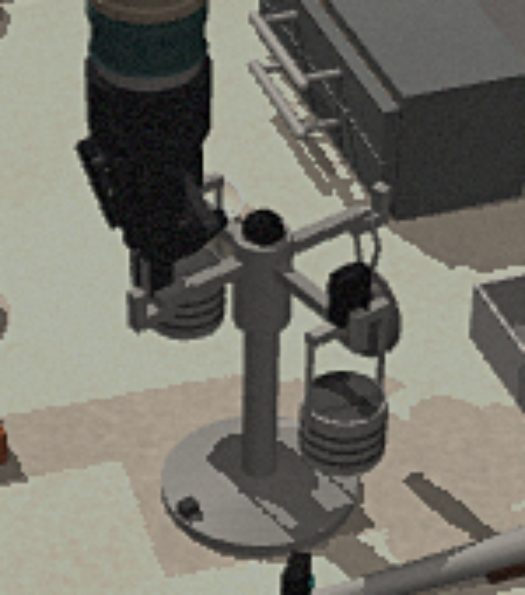

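servo_tool(
  increments=[
    [0,0.004,0,0,0,0,0],
    [0,0.005,0,0,0,0,0],
    [0,0.006,0,0,0,0,0],
    [0,0.006,0,0,0,0,0],
    [-0.02,0,0,0,0,0,0],
    [-0.04,0,0,0,0,0,0],
    [-0.05,0,0,0,0,0,0],
    [-0.01,0,0,0,0,0,0],
    [0,0.05,0,0,0,0,0],
    [0,0.06,0,0,0,0,0],
    [0,0.06,0,0,0,0,0],
    [0,0.04,0,0,0,0,0],
  ],
)

```text
time: 9.82
eef_pos: [0.4361, 0.2434, 0.3123]
orientation: [-0.123, 0.697, 0.123, 0.696]
contact_force: [0.9, -0.7, 0.5]
width: 0.002
```

```bash
python3 -c "
from h import *
st()
d=cap('side','side5'); cv2.imwrite('pics/s5z.png',cv2.resize(cv2.imread('pics/side5.png')[140:290,280:420],None,fx=4,fy=4,interpolation=2))
d=cap('top','top5'); cv2.imwrite('pics/t5z.png',cv2.resize(cv2.imread('pics/top5.png')[150:280,220:350],None,fx=4.5,fy=4.5,interpolation=2))
"
```

```text
t 9.82 pos [0.4361 0.2434 0.3123] x [-0.001 -0.001 -1.   ] yaw_y 110.03 yaw_z 20.03 F [ 0.91 -0.69  0.52] w 0.002 j [ 0.38  0.02 -0.16  1.4  -0.    0.03]
```

View pics/s5z.png

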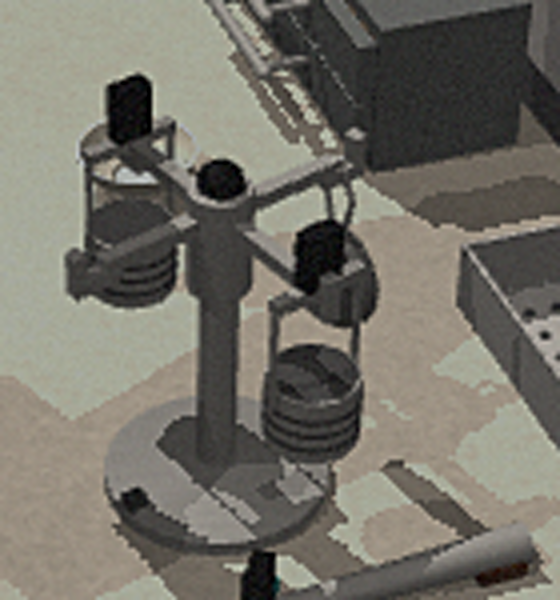

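View pics/t5z.png

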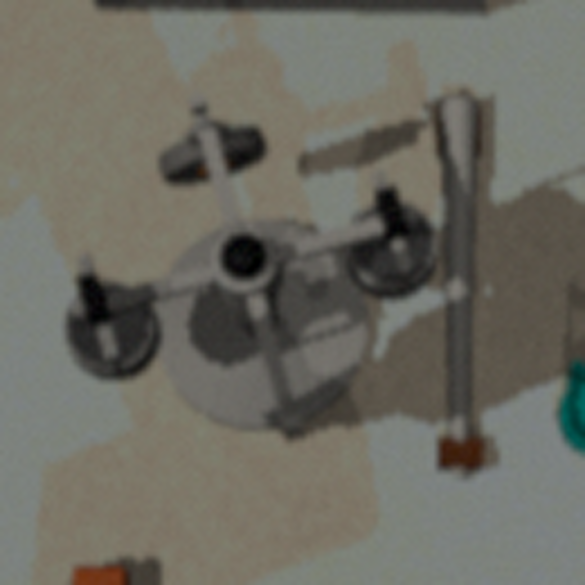

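```bash
python3 - <<'E'
from h import *
t=np.load('top5.npz');s=np.load('side5.npz')
Z=lambda u,v:(u/4.5+220,v/4.5+150)
S=lambda u,v:(u/4+280,v/4+140)
A=lambda v:np.degrees(np.arctan2(v[1],v[0]))
b=onz(t,*Z(243,256),.228);
tip=onz(t,*Z(290,428),.216);op=onz(t,*Z(199,106),.218)
print('ball',b,'tip',tip,np.hypot(*(tip-b)[:2]),A(tip-b),'opp',op,A(b-op),A(tip-op),(tip+op)/2)
print('tri ball',tri(t,Z(243,256),s,S(221,181)),'tip',tri(t,Z(288,425),s,S(76,268)))
bs=onz(s,*S(221,181),.228); ts=onz(s,*S(76,255),.218);os=onz(s,*S(354,132),.218)
print('side',bs,ts,A(ts-bs),np.hypot(*(ts-bs)[:2]),os,A(ts-os),(ts+os)/2)
# bar edges top-view
p,q=onz(t,*Z(258,295),.208),onz(t,*Z(283,395),.208);print('bar',A(q-p))
E
```

```text
ball [0.58936668 0.03327183 0.228     ] tip [0.49159874 0.00505358 0.216     ] 0.10175873645956109 -163.9005502827062 opp [0.68024645 0.06124123 0.218     ] -162.89358775884767 -163.414135700156 [0.58592259 0.03314741 0.217     ]
tri ball (array([0.59155087, 0.03297032, 0.22640958]), np.float64(0.0037419075514567262)) tip (array([0.4966978 , 0.00617382, 0.20744716]), np.float64(0.0044084310480062856))
side [0.59272256 0.03088635 0.228     ] [0.49855458 0.00397892 0.218     ] -164.05331500106928 0.09793680979584383 [0.68816172 0.06563725 0.218     ] -161.98599641401452 [0.59335815 0.03480808 0.218     ]
bar -165.14414659769733
```

```bash
python3 - <<'E'
from h import *
s=np.load('side5.npz')
S=lambda u,v:(u/4+280,v/4+140)
for z in(0,.01,.02,.03):
    L=onz(s,*S(134,501),z);v=L[:2]-[.592,.032];print(z,L,np.hypot(*v),np.degrees(np.arctan2(v[1],v[0]))+360)
# predicted pixel of lug if at 196deg r 70
for a in(196,199,202):
  for z in (.012,.02):
    p=proj(s,[.592+.067*np.cos(np.radians(a)),.032+.067*np.sin(np.radians(a)),z]);print(a,z,(p-[280,140])*4)
E
```

```text
0 [0.5388113  0.03097246 0.        ] 0.053198628158895145 181.10674864467993
0.01 [0.5354576  0.02054887 0.01      ] 0.05769031009274876 191.44885398829754
0.02 [0.53210389 0.01012528 0.02      ] 0.06376556008160356 200.06274865802058
0.03 [ 5.28750193e-01 -2.98302096e-04  3.00000000e-02] 0.07101914079850315 207.05097672976558
196 0.012 [125.32765882 508.76999416]
196 0.02 [125.17009311 499.04549102]
199 0.012 [128.69738777 511.9149972 ]
199 0.02 [128.55123277 502.18744359]
202 0.012 [132.31759317 514.94243596]
202 0.02 [132.18375535 505.21197015]
```

```bash
python3 -c "
from h import *
go([.486,-.286,.30],19)"
```

```text
t 9.93 pos [0.4358 0.2443 0.3123] x [-0.002 -0.    -1.   ] yaw_y 110.23 yaw_z 20.23 F [-0.23 -0.39  1.03] w 0.004 j [ 0.38  0.02 -0.16  1.4   0.    0.03]
shift tool [ 0.0123 -0.5149 -0.1362]
turn [ 1.5923e+00 -1.7000e-03  1.0000e-03]
```

servo_tool(
  increments=[
    [0,-0.04,-0.01,0,0,0,0],
    [0,-0.05,-0.013,0,0,0,0],
    [0,-0.05,-0.013,0,0,0,0],
    [0,-0.05,-0.013,0,0,0,0],
    [0,-0.05,-0.013,0,0,0,0],
    [0,-0.05,-0.013,0,0,0,0],
    [0,-0.05,-0.013,0,0,0,0],
    [0,-0.05,-0.013,0,0,0,0],
    [0,-0.05,-0.013,0,0,0,0.5],
    [0.006,-0.04,-0.011,0,0,0,0.5],
    [0.006,-0.035,-0.011,0,0,0,0.5],
  ],
)

```text
time: 11.3
eef_pos: [0.4845, -0.2913, 0.3002]
orientation: [-0.122, 0.697, 0.122, 0.696]
contact_force: [1.8, -0.0, 0.2]
width: 0.497
```

servo_tool(
  increments=[
    [0,0,0,0.176,0,0,0.5],
    [0,0,0,0.176,0,0,0.5],
    [0,0,0,0.176,0,0,0.5],
    [0,0,0,0.176,0,0,0.5],
    [0,0,0,0.176,0,0,0.5],
    [0,0,0,0.176,0,0,0.5],
    [0,0,0,0.176,0,0,0.5],
    [0,0,0,0.176,0,0,0.5],
    [0,0,0,0.176,0,0,0.5],
    [0,0,0,0.01,0,0,0.5],
  ],
)

```text
time: 12.55
eef_pos: [0.4847, -0.2893, 0.3005]
orientation: [0.412, 0.575, -0.413, 0.574]
contact_force: [0.5, 0.3, 0.9]
width: 0.501
```

```bash
python3 -c "
from h import *
go([.486,-.286,.19],19)"
```

```text
t 12.55 pos [ 0.4847 -0.2893  0.3005] x [-0.002  0.    -1.   ] yaw_y 18.65 yaw_z -71.35 F [0.51 0.29 0.87] w 0.501 j [-0.65  0.14 -0.05  1.38 -0.    0.59]
shift tool [ 0.1105  0.0025 -0.0026]
turn [-0.0062 -0.0008  0.0014]
```

servo_tool(
  increments=[
    [0.03,0.002,-0.002,0,0,0,0.5],
    [0.04,0,0,0,0,0,0.5],
    [0.04,0,0,0,0,0,0.5],
    [0.02,0,0,0,0,0,0.5],
    [0,0,0,0,0,0,0.5],
  ],
)

```text
time: 13.18
eef_pos: [0.4848, -0.2854, 0.1689]
orientation: [0.412, 0.576, -0.412, 0.573]
contact_force: [0.1, -0.8, 0.8]
width: 0.499
```

```bash
python3 -c "
from h import *
st()
d=cap('side','side6'); cv2.imwrite('pics/s6z.png',cv2.resize(cv2.imread('pics/side6.png')[250:410,280:420],None,fx=3.7,fy=3.7,interpolation=2))
"
```

```text
t 13.18 pos [ 0.4848 -0.2854  0.1689] x [-0.004  0.003 -1.   ] yaw_y 18.71 yaw_z -71.29 F [ 0.12 -0.76  0.75] w 0.499 j [-0.65  0.21 -0.25  1.12 -0.    0.6 ]
```

View pics/s6z.png

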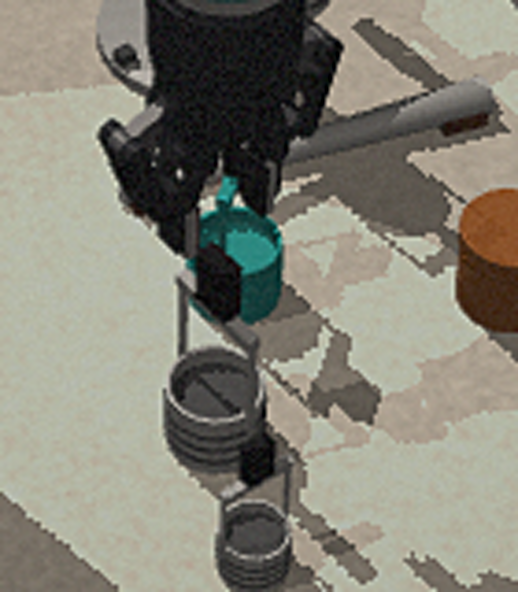

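servo_tool(
  increments=[
    [0.015,0,0,0,0,0,0.5],
    [0.015,0,0,0,0,0,0.5],
    [0.01,0,0,0,0,0,0.5],
    [0.006,0,0,0,0,0,0.5],
    [0,0,0,0,0,0,0.5],
  ],
)

```text
time: 13.85
eef_pos: [0.4864, -0.2859, 0.1247]
orientation: [0.412, 0.575, -0.412, 0.574]
contact_force: [0.3, -0.2, -1.1]
width: 0.504
```

```bash
python3 -c "
from h import *
st()
d=cap('side','side7'); cv2.imwrite('pics/s7z.png',cv2.resize(cv2.imread('pics/side7.png')[250:410,280:420],None,fx=3.7,fy=3.7,interpolation=2))
"
```

```text
t 13.85 pos [ 0.4864 -0.2859  0.1247] x [-0.001  0.001 -1.   ] yaw_y 18.63 yaw_z -71.37 F [ 0.3  -0.24 -1.06] w 0.504 j [-0.65  0.25 -0.3   1.02 -0.    0.6 ]
```

View pics/s7z.png

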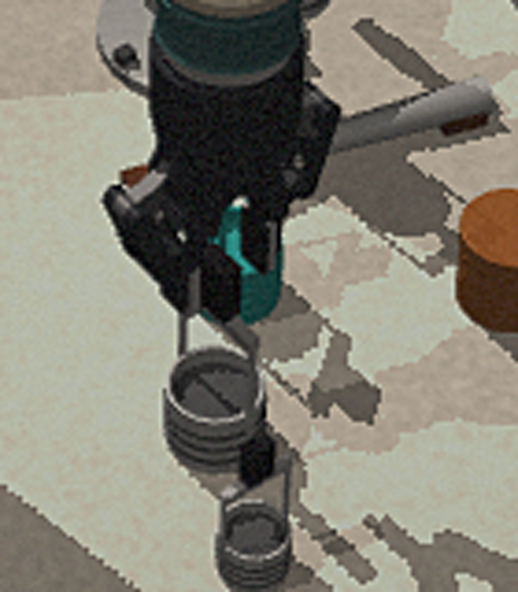

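The fingers straddle the tab at crop (217,283). Closing now.

servo_tool(
  increments=[
    [0,0,0,0,0,0,0.35],
    [0,0,0,0,0,0,0.25],
    [0,0,0,0,0,0,0.2],
    [0,0,0,0,0,0,0.16],
    [0,0,0,0,0,0,0.1],
    [0,0,0,0,0,0,0],
    [0,0,0,0,0,0,0],
  ],
)

```text
time: 14.78
eef_pos: [0.4868, -0.2865, 0.1256]
orientation: [0.412, 0.574, -0.413, 0.574]
contact_force: [-0.9, -1.0, 2.5]
width: 0.128
```

servo_tool(
  increments=[
    [-0.005,0,0,0,0,0,0],
    [-0.015,0,0,0,0,0,0],
    [-0.04,0,0,0,0,0,0],
    [-0.04,0,0,0,0,0,0],
    [-0.04,0,0,0,0,0,0],
    [-0.04,0,0,0,0,0,0],
    [-0.03,0,0,0,0,0,0],
    [0,0,0,0,0,0,0],
  ],
)

```text
time: 15.78
eef_pos: [0.4882, -0.2871, 0.3389]
orientation: [0.413, 0.572, -0.412, 0.577]
contact_force: [0.6, -1.0, -2.9]
width: 0.124
```

```bash
python3 -c "
from h import *
st()
d=cap('side','side8'); cv2.imwrite('pics/s8z.png',cv2.resize(cv2.imread('pics/side8.png')[150:410,240:420],None,fx=2.3,fy=2.3,interpolation=2))
d=cap('top','top8')
"
```

```text
t 15.78 pos [ 0.4882 -0.2871  0.3389] x [ 0.006 -0.004 -1.   ] yaw_y 18.63 yaw_z -71.38 F [ 0.64 -0.99 -2.88] w 0.124 j [-0.65  0.13  0.02  1.45  0.    0.6 ]
```

View pics/s8z.png

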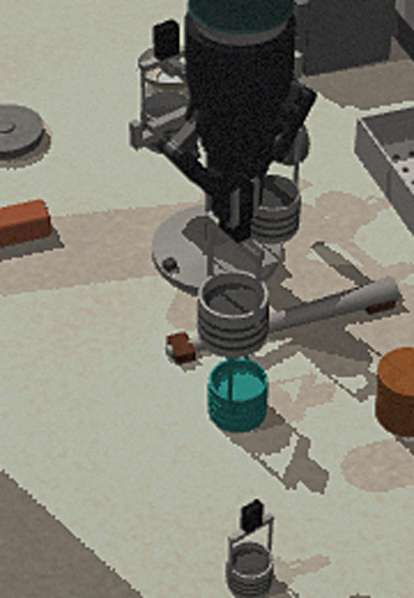

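```bash
python3 -c "
from h import *
go([.428,-.0145,.339],16)"
```

```text
t 15.88 pos [ 0.4865 -0.2858  0.3347] x [-0.001  0.001 -1.   ] yaw_y 18.63 yaw_z -71.37 F [-0.16  0.3  -2.74] w 0.126 j [-0.65  0.13  0.01  1.45  0.    0.6 ]
shift tool [-0.0041  0.0312 -0.2758]
turn [ 0.0458 -0.0007  0.0003]
```

servo_tool(
  increments=[
    [0,0.002,-0.012,0,0,0,0],
    [0,0.003,-0.024,0,0,0,0],
    [0,0.003,-0.03,0,0,0,0],
    [0,0.003,-0.03,0,0,0,0],
    [0,0.003,-0.03,0,0,0,0],
    [0,0.003,-0.03,0,0,0,0],
    [0,0.003,-0.03,0,0,0,0],
    [0,0.003,-0.03,0,0,0,0],
    [0,0.003,-0.025,0,0,0,0],
    [0,0.003,-0.02,0,0,0,0],
    [0,0.002,-0.012,0.046,0,0,0],
    [0,0,-0.003,0,0,0,0],
  ],
)

```text
time: 17.38
eef_pos: [0.4266, -0.013, 0.3347]
orientation: [0.425, 0.566, -0.425, 0.565]
contact_force: [-1.0, 0.2, -1.9]
width: 0.124
```

servo_tool(
  increments=[
    [0.01,0,0,0,0,0,0],
    [0.02,0,0,0,0,0,0],
    [0.025,0,0,0,0,0,0],
    [0.02,0,0,0,0,0,0],
    [0.007,0,0,0,0,0,0],
    [0,0,0,0,0,0,0],
    [0,0,0,0,0,0,0],
  ],
)

```text
time: 18.25
eef_pos: [0.4288, -0.0149, 0.2541]
orientation: [0.426, 0.564, -0.425, 0.565]
contact_force: [0.4, 0.7, -2.9]
width: 0.12
```

```bash
python3 -c "
from h import *
go([.428,-.0145,.252],16)
d=cap('side','side9'); cv2.imwrite('pics/s9z.png',cv2.resize(cv2.imread('pics/side9.png')[130:290,240:400],None,fx=3.7,fy=3.7,interpolation=2))
d=cap('top','top9'); cv2.imwrite('pics/t9z.png',cv2.resize(cv2.imread('pics/top9.png')[150:310,200:360],None,fx=3.7,fy=3.7,interpolation=2))
"
```

```text
t 18.25 pos [ 0.4288 -0.0149  0.2541] x [ 0.002 -0.    -1.   ] yaw_y 15.98 yaw_z -74.02 F [ 0.39  0.65 -2.86] w 0.12 j [-0.19 -0.09 -0.38  1.28 -0.    1.11]
shift tool [ 0.0021 -0.0007 -0.0006]
turn [-0.0004  0.0007 -0.0014]
```

View pics/s9z.png

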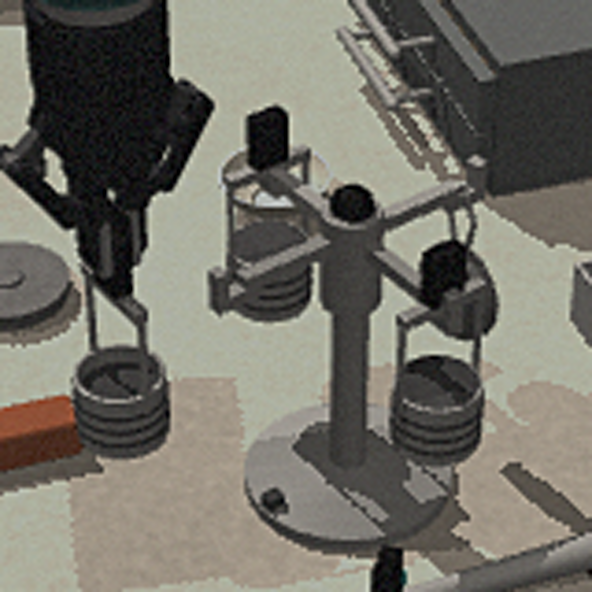

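View pics/t9z.png

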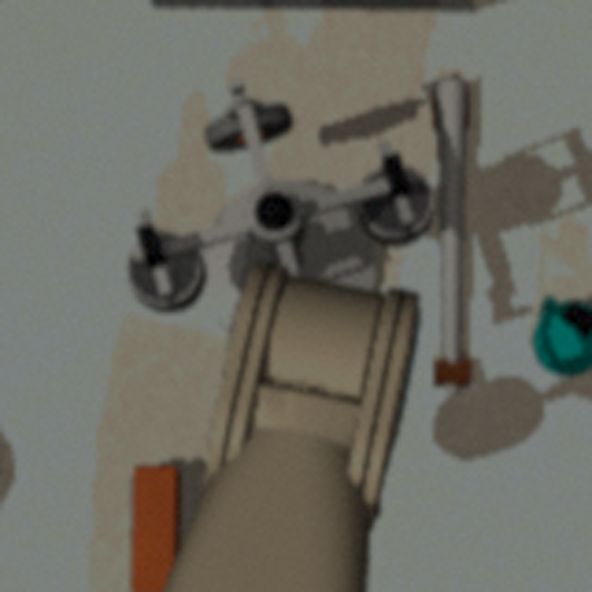

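```bash
python3 - <<'E'
from h import *
s=np.load('side9.npz'); sc=lambda p:np.round((proj(s,p)-[240,130])*3.7,1)
T=np.array([.4288,-.0149,.2535]);a=np.radians(16);n=np.array([-np.sin(a),np.cos(a),0])
for k in(-.031,0,.031): print(k,sc(T+k*n+[0,0,-.0166]))
print('tcp',sc(T))
ax=np.array([.591,.0325,0]);b=np.radians(196);u=np.array([np.cos(b),np.sin(b),0])
for rr,z in((.103,.218),(.095,.218),(.103,.19)): print('tip',rr,z,sc(ax+rr*u+[0,0,z]))
E
```

```text
-0.031 [139.8 315.9]
0 [111.3 288.8]
0.031 [ 83.7 262.5]
tcp [109.7 265.5]
tip 0.103 0.218 [207.7 274.9]
tip 0.095 0.218 [218.9 270.3]
tip 0.103 0.19 [209.  312.3]
```

```bash
python3 - <<'E'
import cv2
a=cv2.imread('pics/side9.png')[170:260,255:335];cv2.imwrite('pics/s9b.png',cv2.resize(a,None,fx=6.6,fy=6.6,interpolation=2))
E
```

```text
(no output)
```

View pics/s9b.png

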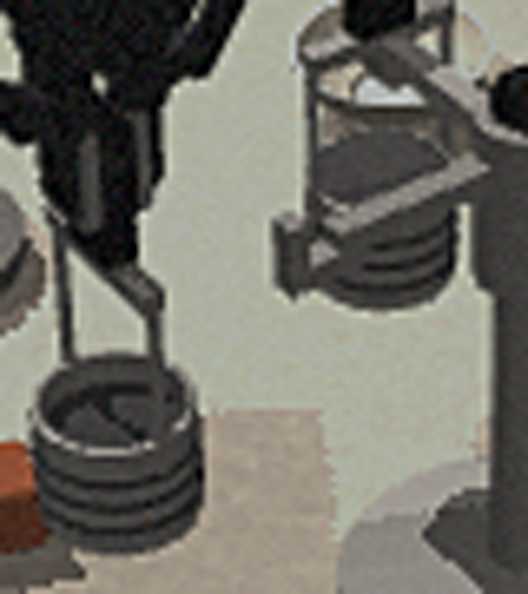

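servo_tool(
  increments=[
    [0,0.006,0,0,0,0,0],
    [0,0.01,0,0,0,0,0],
    [0,0.01,0,0,0,0,0],
    [0,0.01,0,0,0,0,0],
    [0,0.006,0,0,0,0,0],
    [0,0.002,0,0,0,0,0],
    [0,0,0,0,0,0,0],
    [0,0,0,0,0,0,0],
  ],
)

```text
time: 19.35
eef_pos: [0.4702, -0.0026, 0.2533]
orientation: [0.426, 0.565, -0.426, 0.565]
contact_force: [-0.7, -0.9, -2.0]
width: 0.125
```

```bash
python3 -c "
from h import *
s,R=st()
d=cap('side','side10'); cv2.imwrite('pics/s10.png',cv2.resize(cv2.imread('pics/side10.png')[170:260,265:345],None,fx=6.6,fy=6.6,interpolation=2))
d=cap('top','top10'); cv2.imwrite('pics/t10.png',cv2.resize(cv2.imread('pics/top10.png')[180:260,240:320],None,fx=6.6,fy=6.6,interpolation=2))
"
```

```text
t 19.35 pos [ 0.4702 -0.0026  0.2533] x [-0. -0. -1.] yaw_y 15.98 yaw_z -74.02 F [-0.69 -0.92 -1.99] w 0.125 j [-0.14 -0.01 -0.31  1.27 -0.    1.15]
```

View pics/s10.png

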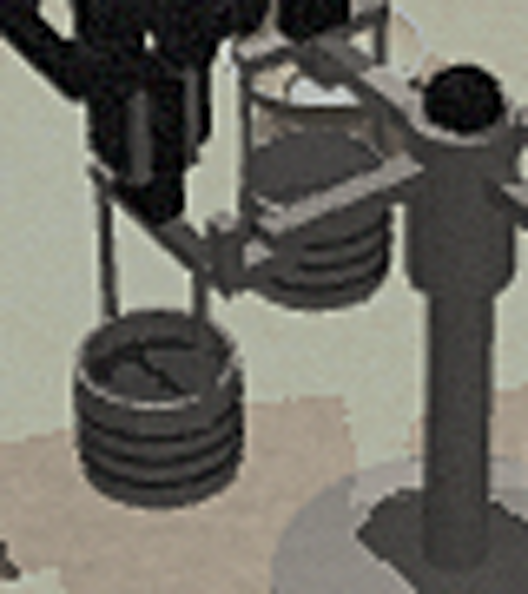

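View pics/t10.png

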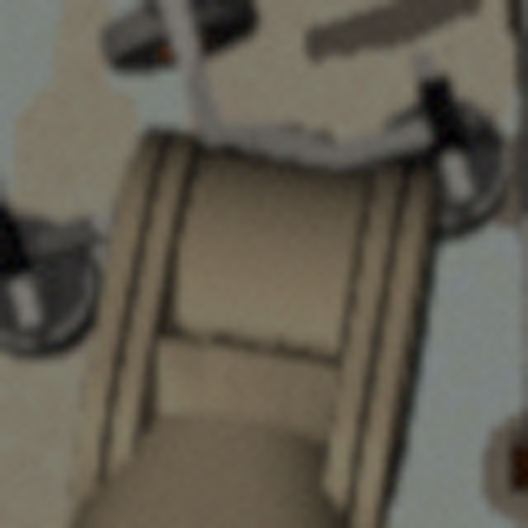

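```bash
cat > ov.py <<'E'
from h import *
import sys
f,x0,y0,w,h,k=sys.argv[1],*map(int,sys.argv[2:7])
tx,ty,tz,ax_,ay_,an=map(float,sys.argv[7:13])
s=np.load(f+'.npz');im=cv2.resize(s['color'][y0:y0+h,x0:x0+w,::-1],None,fx=k,fy=k,interpolation=cv2.INTER_CUBIC);im=cv2.convertScaleAbs(im,alpha=1.8)
def pt(p,c):
    q=(proj(s,p)-[x0,y0]+.5)*k;cv2.circle(im,tuple(int(v) for v in q),2,c,-1)
b=np.radians(an);u=np.array([np.cos(b),np.sin(b),0]);n=np.array([-u[1],u[0],0])
T=np.array([tx,ty,tz-.0206])
for i in(-.031,.031):
  for j in(-.004,.004):
    for z in(-.004,.004): pt(T+i*n+j*u+[0,0,z],(0,0,255))
A=np.array([ax_,ay_,0])
for l in(-.005,.005):
  for rr,z in((.103,.218),(.095,.218),(.103,.19),(.083,.208),(.095,.2),(.083,.2),(.03,.208)): pt(A+rr*u+l*n+[0,0,z],(0,255,0))
cv2.imwrite('pics/'+f+'_ov'+sys.argv[13]+'.png',im)
E
python3 ov.py side10 280 185 66 45 12 .4702 -.0026 .2533 .591 .0325 196 a
```

```text
(no output)
```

View pics/side10_ova.png

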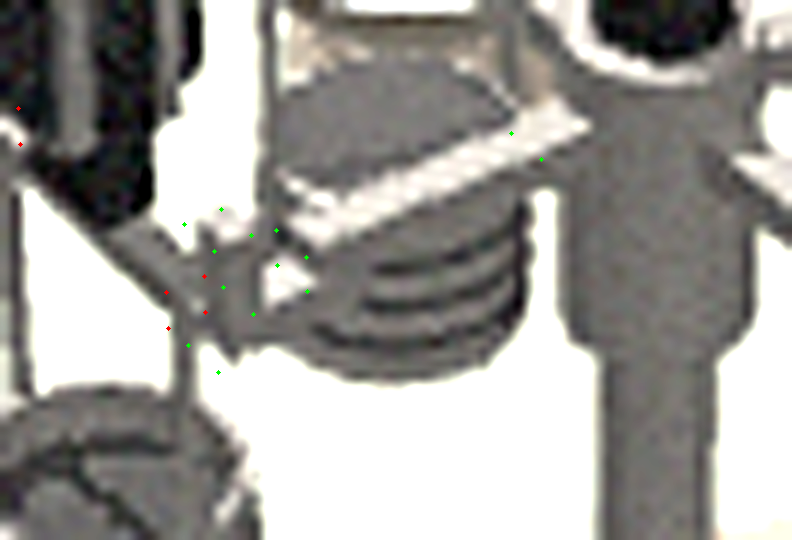

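```bash
python3 - <<'E'
from h import *
s=np.load('side10.npz');p=np.array([.5,.006,.21]);q=proj(s,p)
J=np.c_[proj(s,p+[.001,0,0])-q,proj(s,p+[0,.001,0])-q];print(J*12,np.linalg.solve(J,[16/12,-13/12]))
E
python3 ov.py side10 280 185 66 45 12 .4702 -.0026 .2533 .5945 .0345 196 b
```

```text
[[ 5.19212948 -1.62214995]
 [-1.06698897 -3.09580835]] [3.96642829 2.83217298]
```

View pics/side10_ovb.png

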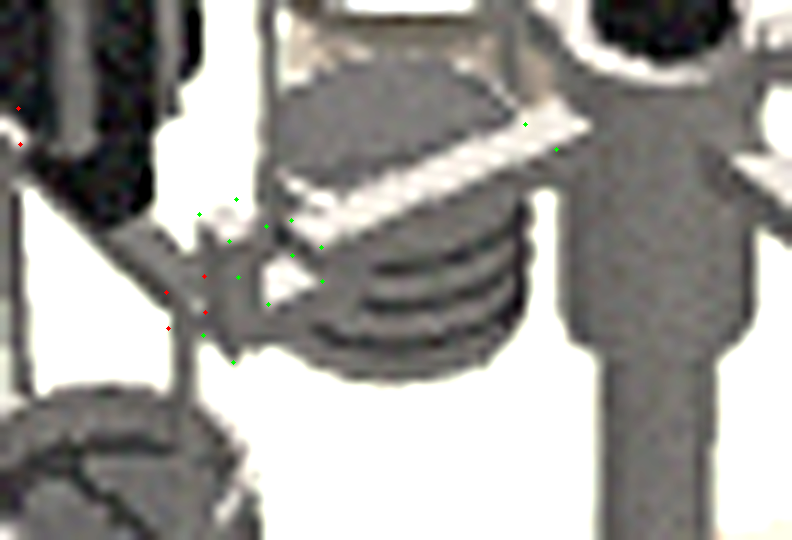

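servo_tool(
  increments=[
    [0,0.004,0.001,0,0,0,0],
    [0,0.006,0,0,0,0,0],
    [0,0.006,0,0,0,0,0],
    [0,0.007,0,0,0,0,0],
    [0,0.007,0,0,0,0,0],
    [0,0.007,0,0,0,0,0],
    [0,0.007,0,0,0,0,0],
    [0,0.004,0,0,0,0,0],
    [0,0.001,0,0,0,0,0],
    [0,0,0,0,0,0,0],
    [0,0,0,0,0,0,0],
  ],
)

```text
time: 20.82
eef_pos: [0.5176, 0.01, 0.2533]
orientation: [0.426, 0.565, -0.426, 0.565]
contact_force: [-0.5, -0.5, -2.4]
width: 0.127
```

```bash
python3 -c "
from h import *
s,R=st()
d=cap('side','side11')
"; python3 ov.py side11 280 175 66 48 12 .5175 .0105 .2533 .5945 .0345 196 a
```

```text
t 20.82 pos [0.5176 0.01   0.2533] x [-0. -0. -1.] yaw_y 15.98 yaw_z -74.02 F [-0.5  -0.49 -2.45] w 0.127 j [-0.11  0.07 -0.22  1.27 -0.    1.19]
```

View pics/side11_ova.png

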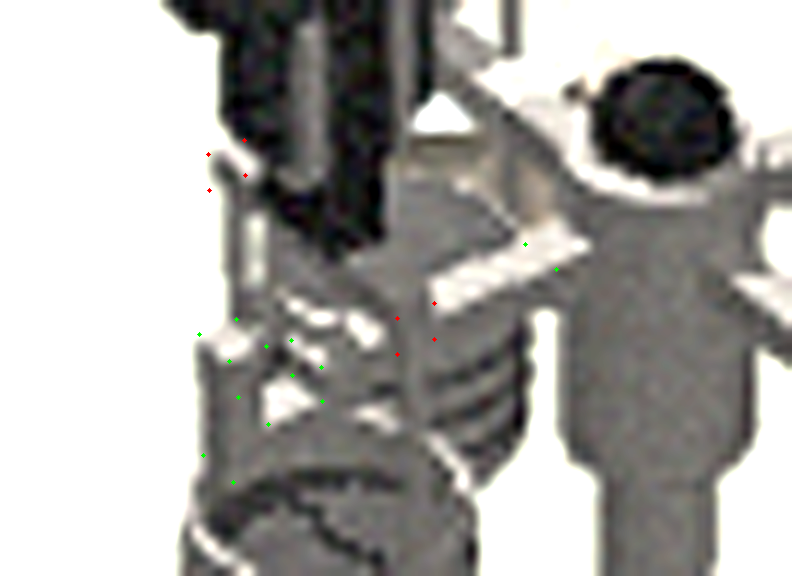

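servo_tool(
  increments=[
    [0.004,0,0,0,0,0,0],
    [0.005,0,0,0,0,0,0],
    [0.004,0,0,0,0,0,0],
    [0.003,0,0,0,0,0,0],
    [0,0,0,0,0,0,0],
    [0,0,0,0,0,0,0],
  ],
)

```text
time: 21.62
eef_pos: [0.518, 0.01, 0.2374]
orientation: [0.426, 0.565, -0.426, 0.565]
contact_force: [-0.1, -0.5, -2.0]
width: 0.127
```

servo_tool(
  increments=[
    [0,-0.0015,0,0,0,0,0],
    [0,-0.0015,0,0,0,0,0],
    [0,-0.0015,0,0,0,0,0],
    [0,-0.0015,0,0,0,0,0],
    [0,0,0,0,0,0,0],
  ],
)

```text
time: 22.25
eef_pos: [0.5119, 0.0083, 0.2373]
orientation: [0.426, 0.565, -0.426, 0.565]
contact_force: [-0.3, -0.7, -2.9]
width: 0.13
```

servo_tool(
  increments=[
    [0,-0.001,0,0,0,0,0],
    [0,-0.001,0,0,0,0,0],
    [0,-0.001,0,0,0,0,0],
  ],
)

```text
time: 22.62
eef_pos: [0.5091, 0.0075, 0.2373]
orientation: [0.426, 0.565, -0.426, 0.565]
contact_force: [0.5, 0.0, -1.8]
width: 0.125
```

servo_tool(
  increments=[
    [0,-0.001,0,0,0,0,0],
    [0,-0.001,0,0,0,0,0],
  ],
)

```text
time: 22.88
eef_pos: [0.5072, 0.0069, 0.2373]
orientation: [0.426, 0.565, -0.426, 0.565]
contact_force: [-0.1, 0.5, -2.5]
width: 0.126
```

servo_tool(
  increments=[
    [0,-0.001,0,0,0,0,0],
    [0,-0.001,0,0,0,0,0],
  ],
)

```text
time: 23.12
eef_pos: [0.5053, 0.0064, 0.2373]
orientation: [0.426, 0.565, -0.426, 0.565]
contact_force: [0.2, -0.3, -2.4]
width: 0.125
```

```bash
python3 -c "
from h import *
s,R=st()
d=cap('side','side12')
"; python3 ov.py side12 280 175 66 48 12 .5052 .0063 .2373 .5945 .0345 196 a
```

```text
t 23.12 pos [0.5053 0.0064 0.2373] x [ 0. -0. -1.] yaw_y 15.98 yaw_z -74.02 F [ 0.24 -0.31 -2.38] w 0.125 j [-0.12  0.06 -0.27  1.24 -0.    1.18]
```

View pics/side12_ova.png

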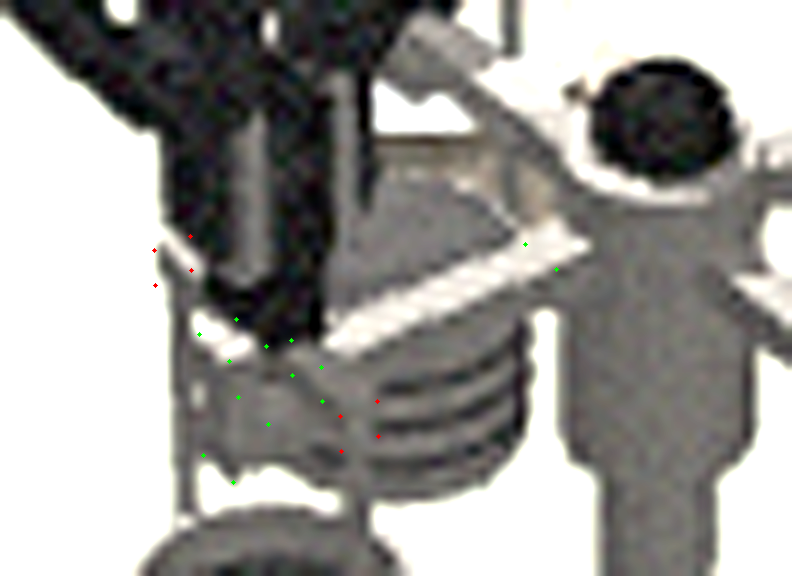

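servo_tool(
  increments=[
    [0,-0.001,0,0,0,0,0],
    [0,-0.001,0,0,0,0,0],
  ],
)

```text
time: 23.42
eef_pos: [0.5047, 0.0062, 0.2375]
orientation: [0.427, 0.564, -0.425, 0.565]
contact_force: [4.8, 2.1, -5.7]
width: 0.125
```

servo_tool(
  increments=[
    [0,-0.001,0,0,0,0,0],
    [0,0,0,0,0,0,0],
  ],
)

```text
time: 23.68
eef_pos: [0.5046, 0.0061, 0.2377]
orientation: [0.427, 0.564, -0.424, 0.566]
contact_force: [6.2, 2.0, -6.4]
width: 0.125
```

servo_tool(
  increments=[
    [0,0.0025,0,0,0,0,0],
    [0,0.002,0,0,0,0,0],
    [0,0,0,0,0,0,0],
    [0,0,0,0,0,0,0],
  ],
)

```text
time: 24.18
eef_pos: [0.5064, 0.0067, 0.2372]
orientation: [0.425, 0.565, -0.426, 0.564]
contact_force: [0.5, 0.8, -3.3]
width: 0.119
```

```bash
python3 -c "
from h import *
s,R=st()"
```

```text
t 24.18 pos [0.5064 0.0067 0.2372] x [-0.001 -0.    -1.   ] yaw_y 15.98 yaw_z -74.02 F [ 0.46  0.83 -3.28] w 0.119 j [-0.11  0.06 -0.27  1.24 -0.    1.18]
```

Lower 1 mm/row in short steps, watching the force.

servo_tool(
  increments=[
    [0,0.0004,0,0,0,0,0],
    [0.001,0,0,0,0,0,0],
    [0.001,0,0,0,0,0,0],
    [0.001,0,0,0,0,0,0],
    [0.001,0,0,0,0,0,0],
  ],
)

```text
time: 24.8
eef_pos: [0.5071, 0.0069, 0.2332]
orientation: [0.426, 0.565, -0.426, 0.565]
contact_force: [-0.5, -0.6, -1.2]
width: 0.122
```

servo_tool(
  increments=[
    [0.001,0,0,0,0,0,0],
    [0.001,0,0,0,0,0,0],
    [0.001,0,0,0,0,0,0],
  ],
)

```text
time: 25.18
eef_pos: [0.5072, 0.0069, 0.2303]
orientation: [0.426, 0.565, -0.426, 0.565]
contact_force: [0.1, -0.2, -1.7]
width: 0.124
```

servo_tool(
  increments=[
    [0.001,0,0,0,0,0,0],
    [0.001,0,0,0,0,0,0],
  ],
)

```text
time: 25.42
eef_pos: [0.5072, 0.0069, 0.2283]
orientation: [0.426, 0.565, -0.426, 0.565]
contact_force: [0.5, 1.2, -3.4]
width: 0.124
```

servo_tool(
  increments=[
    [0.001,0,0,0,0,0,0],
    [0.001,0,0,0,0,0,0],
    [0.001,0,0,0,0,0,0],
  ],
)

```text
time: 25.8
eef_pos: [0.5072, 0.0069, 0.2252]
orientation: [0.426, 0.565, -0.426, 0.565]
contact_force: [-0.0, -0.3, -2.7]
width: 0.129
```

servo_tool(
  increments=[
    [0.0007,0,0,0,0,0,0],
    [0.0007,0,0,0,0,0,0],
  ],
)

```text
time: 26.05
eef_pos: [0.5072, 0.0069, 0.2245]
orientation: [0.426, 0.565, -0.426, 0.565]
contact_force: [-1.9, 0.4, 3.2]
width: 0.125
```

servo_tool(
  increments=[
    [-0.0005,0,0,0,0,0,0],
    [0,0,0,0,0,0,0],
  ],
)

```text
time: 26.3
eef_pos: [0.5073, 0.0069, 0.2245]
orientation: [0.426, 0.565, -0.426, 0.565]
contact_force: [-0.9, 0.1, -0.5]
width: 0.123
```

```bash
python3 -c "
from h import *
s,R=st()
d=cap('side','side13');cv2.imwrite('pics/s13.png',cv2.resize(cv2.convertScaleAbs(cv2.imread('pics/side13.png')[170:290,270:380],alpha=1.6),None,fx=5,fy=5,interpolation=2))
"
```

```text
t 26.3 pos [0.5073 0.0069 0.2245] x [ 0. -0. -1.] yaw_y 15.98 yaw_z -74.02 F [-0.94  0.07 -0.46] w 0.123 j [-0.11  0.07 -0.29  1.21  0.    1.18]
```

View pics/s13.png

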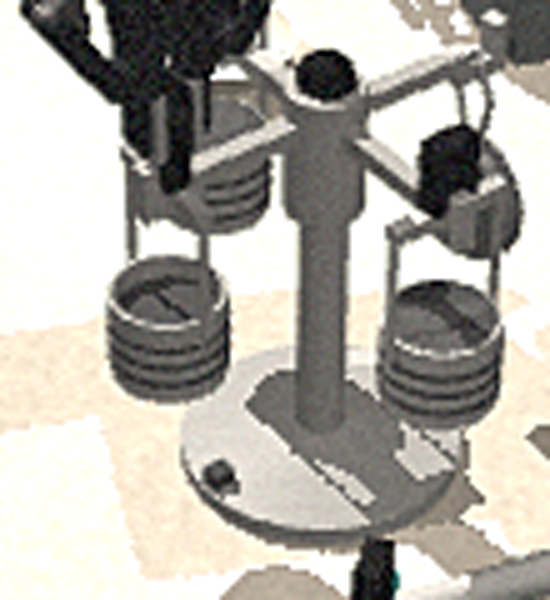

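servo_tool(
  increments=[
    [0,0,0,0,0,0,0.14],
    [0,0,0,0,0,0,0.18],
    [0,0,0,0,0,0,0.24],
    [0,0,0,0,0,0,0.32],
    [0,0,0,0,0,0,0.4],
    [0,0,0,0,0,0,0.4],
  ],
)

```text
time: 27.1
eef_pos: [0.5072, 0.0069, 0.2244]
orientation: [0.426, 0.565, -0.426, 0.565]
contact_force: [-0.2, 0.8, -0.9]
width: 0.397
```

servo_tool(
  increments=[
    [-0.005,0,0,0,0,0,0.4],
    [-0.01,0,0,0,0,0,0.4],
    [-0.015,0,0,0,0,0,0.4],
    [-0.03,0,0,0,0,0,0.4],
    [-0.04,0,0,0,0,0,0.4],
    [-0.03,0,0,0,0,0,0.4],
    [0,-0.03,0,0,0,0,0.4],
    [0,-0.05,0,0,0,0,0.4],
    [0,-0.04,0,0,0,0,0.4],
    [0,-0.01,0,0,0,0,0.4],
    [0,0,0,0,0,0,0.4],
    [0,0,0,0,0,0,0.4],
  ],
)

```text
time: 28.6
eef_pos: [0.3833, -0.0289, 0.3548]
orientation: [0.426, 0.564, -0.425, 0.565]
contact_force: [-0.0, -0.6, 0.1]
width: 0.4
```

```bash
python3 -c "
from h import *
s,R=st()
d=cap('side','side14');cv2.imwrite('pics/s14.png',cv2.resize(cv2.convertScaleAbs(cv2.imread('pics/side14.png')[170:290,270:380],alpha=1.6),None,fx=5,fy=5,interpolation=2))
d=cap('top','top14');cv2.imwrite('pics/t14.png',cv2.resize(cv2.convertScaleAbs(cv2.imread('pics/top14.png')[150:280,220:350],alpha=1.6),None,fx=4.5,fy=4.5,interpolation=2))
"
```

```text
t 28.6 pos [ 0.3833 -0.0289  0.3548] x [ 0.001 -0.    -1.   ] yaw_y 16.0 yaw_z -74.0 F [-0.01 -0.65  0.13] w 0.4 j [-0.24 -0.2  -0.27  1.5   0.    1.05]
```

View pics/s14.png

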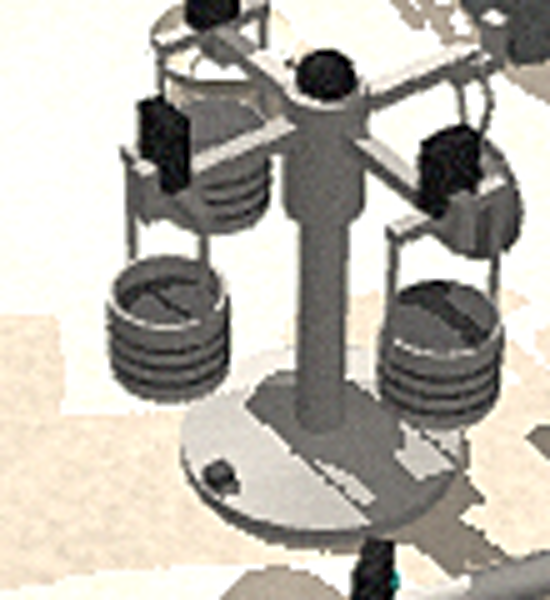

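View pics/t14.png

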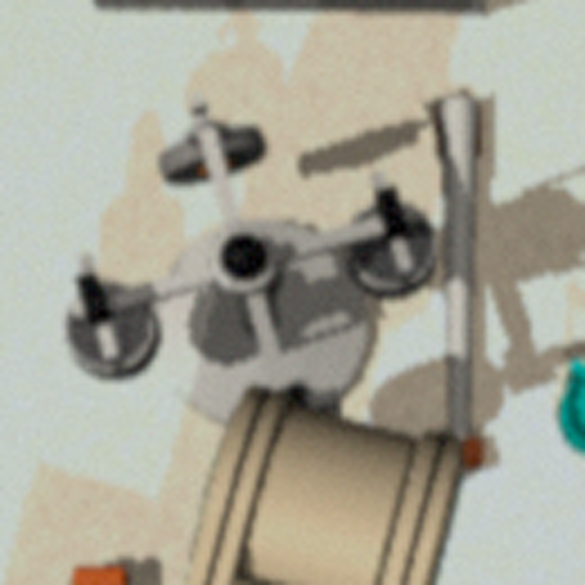

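```bash
python3 -c "
from h import *
g=lambda f,y0,y1,x0,x1:cv2.cvtColor(np.load(f+'.npz')['color'][y0:y1,x0:x1],cv2.COLOR_RGB2GRAY).astype(np.float32)
for a,b,w in(('top5','top14',(165,222,230,320)),('side5','side14',(160,260,330,380)),('side4','side14',(160,260,340,380)),('side13','side14',(215,255,288,320))):
    print(a,b,cv2.phaseCorrelate(g(a,*w),g(b,*w)))
d=cap('side','side15'); print(cv2.phaseCorrelate(g('side14',170,255,285,320),g('side15',170,255,285,320)))
"
```

```text
top5 top14 ((0.04377848869744838, 0.036513831020933196), 0.8694021200250697)
side5 side14 ((0.03000365241167202, 0.08079917762191258), 0.9594892793655395)
side4 side14 ((0.0010226525927343744, -0.04972320410055886), 0.9885557832717895)
side13 side14 ((0.1577854112685113, -0.08051771394413265), 0.9791457672603429)
((-0.021299826698506052, 0.049231411774030676), 0.9912561020733398)
```

View pics/side14.png

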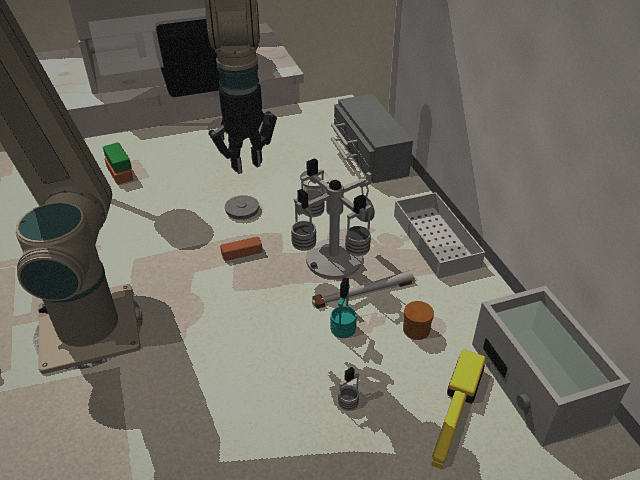

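The side view shows the basket hanging upright at (303,220). The carousel has not moved since it was pressed against the stop, and the other things on the bench are where they were. I'm handing the job in.

```bash
python3 -c "
from h import *
print(r.job_done())"
```

```text
the job is handed in; nothing more can be done
None
```

I turned the carousel about 71° counter-clockwise to its stop. I then picked up the larger steel basket by its tab and hung it on the empty hook. The job was handed in at about 29 s of robot time, with the arm clear of everything.

- **Stop:** I found it by feel. The hook stopped moving while the force rose in steps to about 22–23 N, the highest push I read on the rack. The hook then pointed about 16° off straight towards the robot. The pictures show no carousel movement between that press and the end (under 0.1 pixel).
- **Seat:** I touched the inner face of the tip with about 6.5 N and backed off 2 mm. The basket then came down freely past the top of the hook's bar. It met the seat at tool height 0.2245 m, against 0.2246 m worked out beforehand, with about 6 N.
- **After release:** The basket hangs upright and still, shifting less than 0.2 pixel on release and less than 0.1 pixel between the last two pictures. The other things look undisturbed in the last picture.

**Disagreements:** The two cameras put the hook 3–4 mm apart along its length, so I relied on touch for the radial position. My first estimate of the stop from the dark lug, about 203°, was 7° off the 196° found by feel. The lug's direction depends on its height, which I didn't know, and at a height of about 15 mm it agrees with 196°.

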